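# Move the battery pack of the air sampler to its charger

### The arm

A 6-joint arm with a two-finger parallel gripper is mounted at the origin on a cart in front of the work surface, level with it; the furniture and walls round the work are solid. World frame = base frame: x ahead of the robot, y to its left, z up, the work surface at z = 0. Lengths are in m, angles in degrees, forces in N, time in s.
With the tool pointing down it reaches from about 0.35 to 0.875 m from the base axis. Payload 4.2 kg.
Tool frame: the origin (TCP) lies at the very end of the fingers, on their centre line; the grasp point (between the pads) lies 19 mm behind it (r.grip_point_offset is the distance from the TCP to the grasp point, in m); z points along the fingers, y is the line along which they close (so a half turn about z gives the same grasp; the last joint's range is limited). The gripper opens to 87 mm and grips with 3 to 60 N. Pads are 19 mm wide; open, the fingers measure 117 mm over their backs; the gripper's body (75 mm by 190 mm) begins 51 mm behind the grasp point.
Start: joints at [-60.355, 22.042, 0.453, 0, -68.411, -14.817], TCP at [0.16, -0.604, 0.223] pointing down, gripper open.
Joint ranges: [-179.83, 179.83], [-69.29, 118.12], [-61.27, 80.66], [-181.25, 117.63], [-171.15, -9.14], [-177.46, 177.46]. Speed limits (degrees/s): [159.86, 159.86, 180, 180, 180, 180].

### API

Orientations are given as a 3x3 rotation matrix whose columns are the frame's x, y, z axes.
In Python, from station import r gives the robot as it stands.
- The arm moves only by the tool move_arm, never from a script. Its argument "series" is a list of rows, each a list of 3 entries, a list of its own where there are three numbers: the turn, a rotation vector about the tool's x, y, z as a fraction of full scale, then the shift along the tool's x, y, z as a fraction of full scale, then the opening, from 0 (shut) to 1 (fully open). A call has 1 to 12 rows; each row shifts and turns the commanded pose from where the row before left it, along the tool's axes as they then stand; what a row does not reach is not made up. Full scale, the value 1, is 0.5 m for a shift and 0.1 rad for a turn. A row lasts 1/10 s, in which the tool goes at most 50 mm and 8.59 degrees, less where a joint would pass 70% of its speed; a pose out of reach is approached as far as the arm can. A call with a number of a shift or a turn outside -1 to 1 is refused whole. A call with a gripper value outside its range is refused whole. The fingers move at their own pace and stop on an object; the grip force is fixed at half the most. Time passes only in rows, so rows that do not move let the fingers close. It gives the time, the measured TCP pose, the force, the opening and the grip force at its end, in the units of the state.
- r.sense(): the state, without advancing time (a new reading comes with each control period).
- r.capture(name): name is "scene" or "top" or "wrist"; returns a dict with "img" (420x560x3 uint8, red, green, blue), "fx", "fy", "cx", "cy" (pixels), "origin" and "orientation" of the camera in the world. Camera axes: x right, y up, looking along -z (the intrinsics and any distortion apply to the point x, -y, -z); pixel columns grow to the right and rows downward; lengths in m; the calibration is good to about 2 mm. A picture is of the moment at which its call begins. There is no depth.
- r.finish_job(): hands the job in; it is judged then, once.
Trained networks look in the newest picture that a camera, given by its name, has taken for a name from the list of things; names that differ only in an ending like _2 or _b are one class to them, and where a whole thing is asked for, a point or a joint stands for the part that bears it (a point fixed in the world has none). Each returns a list of dicts, best first, with "score" (0 to 1); they miss things now and then, are a little off and sometimes report something else, mostly with a low value. They report only what shows in the picture. A call takes as long as a camera call. They do not tell look-alikes from the thing itself.
- r.cut_out(target, camera): "pixels" (420x560 bool, what is visible of it) and "centre" ([column, row] in pixels, amid what is visible of it).
- r.pinpoint(target, camera): "centre" ([column, row] in pixels: a listed point, or the origin of a listed thing).
The state is a dict: "time_s": time; "joints": joint angles; "joint_velocities": joint speeds; "effort": joint torques, N m; "tcp_pos": TCP position; "ee_rot": TCP orientation; "wrist_force": force on the tool from outside, world axes, zero at the start; "moment": the same for the moment, N m; "gripper_width": opening from 0.0 (shut) to 1.0 (fully open); "gripper_force": force on a finger pad.
Only numpy, scipy, OpenCV 4.12 (cv2) and the standard library are available. Lean on these libraries where they do the work, as an engineer would, in place of code of your own. Each camera call takes 0.05 s, during which the arm holds its last target. There are 200 camera calls.

### The job

Take the battery pack out of the air sampler: squeeze its sprung snap tab fully in and keep it squeezed while you lift the pack straight out, without yanking on the latch. Then put the pack upright into the charger's well, tab on the side of the mouth that has the small black bar, and press it down against the sprung contacts until it latches (its tab springs back out), feeling how deep it must go and not crushing the contacts; let go and leave it latched there. Do not disturb the cup, the beaker and the dropper bottle.

Things in the scene. Friction and masses are not known exactly. Their poses are not given: they have to be found in the camera images.
- pack_center (a point): Centre of the battery pack, half-way up, with its axes: black upright block 50 (x) x 32 (y) x 100 mm (z up), 0.16 to 0.28 kg; plain face at y = -16, face with the snap tab at y = +16. It starts latched in the air sampler's well, 45 mm deep; 55 mm stand out over the rim. Width over plain face and tab button: 40 mm with the tab out, 33 mm fully in.
- tab_button (a point): Centre of the outer face of the tab's ribbed button, axes as the pack's; 31 mm above the pack's centre and 24 mm from it along +y with the tab out (17 mm when in). The button is 24 mm wide (x) and 22 mm high, at the upper end of a grey strip in a recess of the pack's +y face.
- tab_hook (a point): Upper outer edge of the tab's square hook, at the lower end of the strip: 20 mm wide (x), 8 mm high, its top 32 mm below the pack's centre, 5.5 mm proud of the face when out. In a well it sits under a ledge in the +y wall and holds the pack down with about 1 mm of play. With the tab fully in it is clear of ledge and walls.
- tab (a joint): Snap tab: 0 sprung out, grows as it is pressed towards the pack, 0.007 m fully in. Its spring takes 5 N to start and 15 N fully in, and pushes it out again by itself. It is surely unhooked when in by more than 6 mm.
- sampler: Air sampler: white housing fixed to the bench, 170 (x, from -45 to +125) x 110 (y) x 70 mm; origin on the bench under the centre of its well, z up. A round perforated metal intake head, 72 mm across, stands 26 mm over the housing at x = +82 mm. The pack's axes lie along the sampler's. More than 40 N from the pack, upward or sideways, breaks latch or well.
- charger_mouth (a point): Centre of the mouth of the charger's well, at its rim, 70 mm above the bench; axes as the charger's. The well is 53 (x) x 35 mm (y), 1.5 mm free on each side of the pack (the sampler's is the same), below a 45 degree bevelled lead-in 7 mm deep. Ledge in the +y wall, marked by a black bar on the rim: the pack's +y goes to the charger's +y. Keep the tab squeezed while inserting.
- charger: Charger: plain grey block fixed to the bench, 104 (x) x 96 (y) x 70 mm; origin on the bench under the centre of its well, z up. Contact plate and ledge in the well sit together at a height that differs by up to 7 mm either way and does not show outside: the pack's foot meets the plate 35 to 50 mm below the rim and can latch 2.5 mm further down. Latched pack: centre 68 to 82 mm above the bench.
- contact (a joint): Sprung contact plate in the charger: 0 up, grows (m) as the pack presses it down. It takes 1 N to start, 3 N more per mm, plus 0.1 N per mm/s: 8.5 N at 2.5 mm, where the hook reaches the ledge; 17.5 N at 5.5 mm, beyond which it is crushed. Press slowly to about 13 N, then let go: the tab springs out and the plate lifts the pack against the ledge, at about 2.5 mm.
- cup: Bystander: white open specimen cup, 85 mm across, 84 mm high, origin at its foot
- beaker: Bystander: small clear beaker, 57 mm across, 70 mm high, origin at its foot
- dropper: Bystander: small bottle with a dropper cap, 33 mm across, 72 mm high, origin at its foot
There are look-alikes about, which are no part of the job. What is shaped like the charger but red is not meant. Leave any yellow look-alike of the part that bears pack_center alone.

How it is judged (in metres and radians):
On the way, in this order (a step that is already met when the one before it is completed fails the run):
1. the pack is lifted clear out of the sampler (z of pack_center in the frame of sampler above 0.122 m), for 0.1 s.
2. the pack is pressed down on the charger's contacts (value of joint contact above 0.002 m and horizontal distance between pack_center and charger_mouth below 0.008 m), for 0.05 s.
At the end, for the whole second after the job is handed in: The pack stands latched in the charger's well: within 6 mm of its centre and 0.1 rad of upright, its centre less than 85 mm above the bench, the snap tab sprung out (joint under 1.5 mm), the contact plate held down by more than 1.5 mm, at rest and released (value of joint tab below 0.0015 m and value of joint contact above 0.0015 m and horizontal distance between pack_center and charger_mouth below 0.006 m and z of pack_center in the frame of charger below 0.085 m and angle between pack_center's own z axis and vertical below 0.1 rad and linear speed of pack below 0.02 m/s and contact force between the fingers and pack below 0.1 N); the robot touches nothing.
It fails at once if the pack is wrenched against the sampler's latch or well with more than 40 N (contact force between pack and sampler above 40 N).
It fails at once if the charger's contacts are crushed (plate pressed down more than 5.5 mm) (value of joint contact above 0.0055 m).
It fails at once if a bystander is shifted by more than 30 mm or tipped (distance of any of cup, beaker, dropper from where it was at the start of the episode above 0.03 m or angle between any of cup, beaker, dropper's own z axis and vertical above 0.5 rad).
It also fails if it takes over 51 s, if anything falls off the work surface, if the arm or the gripper's body presses on something with over 40 N, if the wrist force passes 120 N, or if a joint passes its speed limit or range.

## Working session

There is one attempt and no reset: what is moved stays moved. The work goes in short steps, Python scripts to look and compute and a tool call to move; the robot and the scene stay as the last step left them, time stands still between calls to the robot, and variables do not carry over. Pictures are saved under pics/ and viewed, at most 12 in all, crops included, and the job is handed in when it is done.

Besides the shell and the picture viewer there is one more tool, called after "Call:" in YAML: its name, and indented under it one key for each argument. move_arm: Moves the arm, as the interface text tells. Its arguments: {"type":"object","properties":{"series":{"type":"array"}},"required":["series"]}

```bash
mkdir -p pics
cat > h.py <<'E'
import numpy as np, cv2
from station import r
def cap(n,save=None):
    c=r.capture(n)
    if save: cv2.imwrite(f'pics/{save}.png',c['img'][:,:,::-1])
    return c
def ray(c,uv):
    d=np.array([(uv[0]-c['cx'])/c['fx'],-(uv[1]-c['cy'])/c['fy'],-1.])
    return np.array(c['origin']),np.array(c['orientation'])@d
def atz(c,uv,z):
    o,d=ray(c,uv); return o+d*(z-o[2])/d[2]
def proj(c,p):
    q=np.array(c['orientation']).T@(np.array(p)-c['origin']); return np.array([c['cx']-c['fx']*q[0]/q[2],c['cy']+c['fy']*q[1]/q[2]])
E
python3 - <<'E'
from h import *
ims=[]
for n in ['scene','top']:
    c=cap(n); im=c['img'][:,:,::-1].copy(); cv2.imwrite(f'pics/{n}.png',im)
    print(n,[k for k in c],np.round(c['origin'],3))
    for t,z in [('pack_center',.075),('tab_button',.106),('charger_mouth',.07),('sampler',0),('charger',0),('cup',0),('beaker',0),('dropper',0)]:
        for d in r.pinpoint(t,n)[:3]:
            print(n,t,round(d['score'],2),np.round(d['centre'],1),np.round(atz(c,d['centre'],z),3))
s=r.sense();print(s['time_s'],s['tcp_pos'],np.round(s['ee_rot'],3),s['wrist_force'])
E
```

```text
scene ['img', 'fx', 'fy', 'cx', 'cy', 'origin', 'orientation'] [0.004 0.731 1.086]
scene pack_center 0.94 [382.7 178.8] [ 0.398 -0.278  0.075]
scene pack_center 0.69 [358. 192.] [ 0.431 -0.174  0.075]
scene tab_button 0.53 [351.7 189.4] [ 0.44  -0.144  0.106]
scene charger_mouth 0.89 [285.7 256.6] [0.458 0.172 0.07 ]
scene charger_mouth 0.62 [320.1 219.2] [ 0.462 -0.006  0.07 ]
scene sampler 0.74 [353.1 208.2] [ 0.434 -0.166  0.   ]
scene charger 0.73 [317.7 236.1] [0.459 0.007 0.   ]
scene charger 0.67 [286. 274.] [0.449 0.182 0.   ]
scene cup 0.64 [245.4 341.7] [0.401 0.416 0.   ]
scene beaker 0.55 [253.5 218.2] [0.671 0.078 0.   ]
scene dropper 0.61 [284.8 177.1] [ 0.712 -0.141  0.   ]
top ['img', 'fx', 'fy', 'cx', 'cy', 'origin', 'orientation'] [0.393 0.045 1.269]
top pack_center 0.89 [416.4 262.8] [ 0.421 -0.303  0.075]
top pack_center 0.65 [360.1 255.8] [ 0.434 -0.164  0.075]
top tab_button 0.49 [353.7 252.4] [ 0.44  -0.143  0.106]
top tab_button 0.35 [418.8 255.2] [ 0.438 -0.3    0.106]
top charger_mouth 0.98 [293.  246.6] [0.452 0.002 0.07 ]
top charger_mouth 0.59 [225.4 247.9] [0.444 0.17  0.07 ]
top sampler 0.65 [355.3 257.7] [ 0.431 -0.165  0.   ]
top charger 0.75 [226.9 248.6] [0.445 0.173 0.   ]
top charger 0.7 [292.1 246.5] [0.455 0.002 0.   ]
top cup 0.7 [130.8 264.1] [0.397 0.423 0.   ]
top beaker 0.77 [259.3 171.2] [0.655 0.095 0.   ]
top beaker 0.28 [228.8 247.4] [0.448 0.168 0.   ]
top dropper 0.47 [350.8 154. ] [ 0.709 -0.15   0.   ]
0.9 [ 0.15996675 -0.60417313  0.22256247] [[-0.967 -0.256  0.   ]
 [-0.256  0.967 -0.   ]
 [ 0.    -0.    -1.   ]] [-0.66287144  0.59397999 -0.09073065]
```

View pics/scene.png

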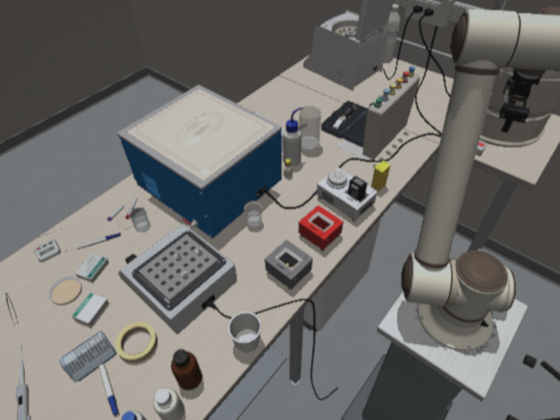

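View pics/top.png

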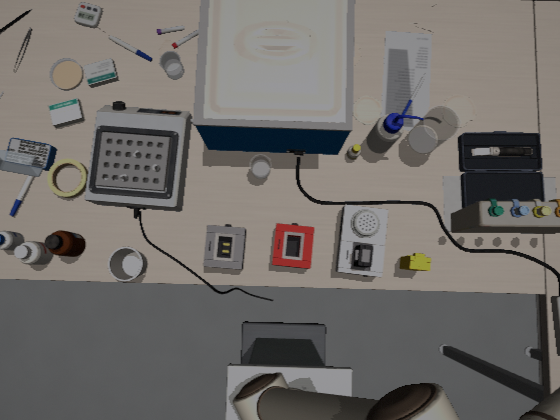

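Candidates in the top picture are the black pack at (361,256) in the white sampler and the yellow block at (416,262), which is a look-alike. The chargers are grey at (226,247) and red at (293,246), so the black pack and the grey charger are meant. I'll confirm in one enlarged crop.

Run:
```python
import cv2,numpy as np
t=cv2.imread('pics/top.png');
a=cv2.resize(t[215:280,195:260],(600,600),interpolation=cv2.INTER_CUBIC)[:, :400]
a=cv2.resize(t[218:276,200:250],None,fx=8,fy=8,interpolation=cv2.INTER_CUBIC)
b=cv2.resize(t[200:280,333:390],None,fx=7,fy=7,interpolation=cv2.INTER_CUBIC)
h=max(a.shape[0],b.shape[0])
z=np.zeros((h,800,3),np.uint8); z[:a.shape[0],:a.shape[1]]=a; z[:b.shape[0],401:800]=b[:,:399]
cv2.imwrite('pics/crop1.png',z)
```

```text
(no output)
```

View pics/crop1.png

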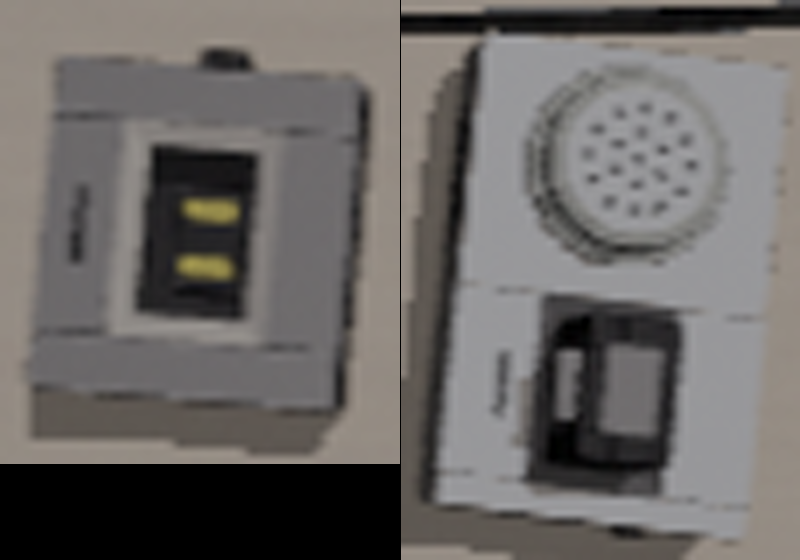

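The crop confirms it. The grey charger has its black bar on the left at crop (80,225), which is world +y, with the well at about (200,235). The black pack has its tab strip at (568,385), also on the left (+y). Both are yawed a few degrees clockwise. Next I'll move above the sampler for a wrist view.

Call:
move_arm:
  series:
    - [[0,0,0.95],[0,0,0],1]
    - [[0,0,0.95],[0,0,0],1]
    - [[0,0,0.95],[0,0,0],1]
    - [[0,0,0.95],[0,0,0],1]

```text
time_s: 1.3
tcp_pos: [0.16, -0.6042, 0.2226]
ee_rot: [[-0.992, 0.125, 0.0], [0.125, 0.992, -0.0], [-0.0, -0.0, -1.0]]
wrist_force: [0.8, -0.5, 0.2]
gripper_width: 1.002
gripper_force: 0.0
```

Call:
move_arm:
  series:
    - [[0,0,0],[-0.034,0.078,-0.005],1]
    - [[0,0,0],[-0.034,0.078,-0.005],1]
    - [[0,0,0],[-0.034,0.078,-0.005],1]
    - [[0,0,0],[-0.034,0.078,-0.005],1]
    - [[0,0,0],[-0.034,0.078,-0.005],1]
    - [[0,0,0],[-0.034,0.078,-0.005],1]
    - [[0,0,0],[-0.034,0.078,-0.005],1]
    - [[0,0,0],[-0.034,0.078,-0.005],1]
    - [[0,0,0],[-0.034,0.078,-0.005],1]
    - [[0,0,0],[-0.034,0.078,-0.005],1]
    - [[0,0,0],[-0.034,0.078,-0.005],1]
    - [[0,0,0],[-0.034,0.078,-0.005],1]

```text
time_s: 2.5
tcp_pos: [0.4197, -0.1626, 0.2531]
ee_rot: [[-0.993, 0.121, 0.001], [0.121, 0.993, -0.0], [-0.001, 0.0, -1.0]]
wrist_force: [0.5, -0.8, 1.0]
gripper_width: 1.003
gripper_force: 0.0
```

Run:
```python
from h import *
c=cap('wrist','w1'); s=r.sense()
print(s['tcp_pos'],np.round(s['ee_rot'],3),s['time_s']); print(c['origin'],np.round(c['orientation'],3),c['fx'])
for t,z in [('pack_center',.075),('tab_button',.106),('charger_mouth',.07),('sampler',0)]:
    for d in r.pinpoint(t,'wrist')[:3]: print(t,round(d['score'],2),d['centre'],np.round(atz(c,d['centre'],z),4))
```

```text
[ 0.42292296 -0.15935835  0.2535223 ] [[-0.993  0.117  0.004]
 [ 0.117  0.993  0.001]
 [-0.004  0.001 -1.   ]] 2.55
[ 0.33740308 -0.15197675  0.41477557] [[ 0.121 -0.949 -0.293]
 [ 0.993  0.115  0.036]
 [ 0.    -0.295  0.956]] 345.53075105973863
pack_center 0.84 [150.0, 195.1] [ 0.4131 -0.2943  0.075 ]
tab_button 0.64 [145.7, 228.7] [ 0.4382 -0.293   0.106 ]
tab_button 0.52 [297.0, 207.3] [ 0.4344 -0.1475  0.106 ]
charger_mouth 0.65 [438.8, 195.2] [ 4.504e-01 -1.000e-04  7.000e-02]
sampler 0.56 [277.9, 179.8] [ 0.4298 -0.1655  0.    ]
```

View pics/w1.png

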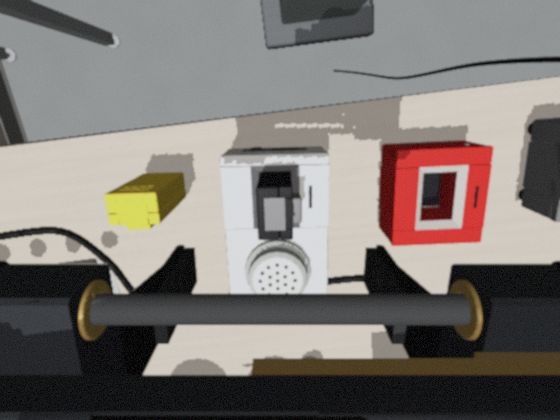

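The wrist picture shows the pack at (275,205) in the white sampler with its tab side to the right (+y), the yellow decoy at (145,205), the red charger at (438,195), and the sampler label mark at (310,195). I'll fit the housing outlines on the z=70 mm plane.

```bash
cat >> h.py <<'E'
def warp(c,cx,cy,z,half,res=0.0005):
    # metric rectified picture: columns = -y, rows = -x (like top view)
    n=int(2*half/res)
    src=np.float32([proj(c,[cx+half-a*res,cy+half-b*res,z]) for a,b in [(0,0),(0,n),(n,n),(n,0)]])
    dst=np.float32([[0,0],[n,0],[n,n],[0,n]])
    return cv2.warpPerspective(c['img'],cv2.getPerspectiveTransform(src,dst),(n,n),flags=cv2.INTER_CUBIC)
def fit(m,cx,cy,half,res=0.0005):
    m=cv2.morphologyEx(m.astype(np.uint8),cv2.MORPH_OPEN,np.ones((9,9)))
    k=max(cv2.findContours(m,cv2.RETR_EXTERNAL,cv2.CHAIN_APPROX_NONE)[0],key=cv2.contourArea)
    (u,v),(w,h),a=cv2.minAreaRect(k)
    return cx+half-v*res,cy+half-u*res,w*res,h*res,a
E
python3 - <<'E'
from h import *
t=cap('top'); w=cap('wrist')
A=[]
for nm,c in (('top',t),('wrist',w)):
    g=warp(c,.47,-.165,.07,.13)
    q=g.astype(int); 
    for th in (120,135): print(nm,'sampler',th,np.round(fit((q.min(2)>th)&(q.max(2)-q.min(2)<25),.47,-.165,.13),4))
    A.append(g)
for nm,c in (('top',t),):
    g=warp(c,.447,.17,.07,.08); q=g.astype(int)
    for th in (85,): print(nm,'charger',np.round(fit((q.min(2)>th)&(q.max(2)-q.min(2)<16),.447,.17,.08),4))
    g2=cv2.resize(g,(400,400)); 
z=warp(w,.43,-.165,.125,.05,.000125)[:,:,::-1]
p=warp(t,.43,-.165,.125,.05,.00025)[:,:,::-1]
o=np.zeros((600,800,3),np.uint8)
o[:400,:400]=cv2.resize(z,(400,400)); o[:400,400:]=p
o[400:,:200]=cv2.resize(A[0],(200,200))[:,:,::-1];o[400:,200:400]=cv2.resize(A[1],(200,200))[:,:,::-1];o[400:,400:600]=cv2.resize(g2,(200,200))[:,:,::-1]
cv2.imwrite('pics/rect.png',o)
E
```

```text
top sampler 120 [ 4.188e-01 -7.750e-02  1.565e-01  8.500e-02  9.000e+01]
top sampler 135 [ 4.135e-01 -7.730e-02  1.460e-01  8.450e-02  9.000e+01]
wrist sampler 120 [ 0.4475 -0.1647  0.2595  0.214   0.    ]
wrist sampler 135 [ 0.4508 -0.1647  0.2595  0.2065 -0.    ]
top charger [0.4473 0.1748 0.0982 0.1061 2.8864]
```

View pics/rect.png

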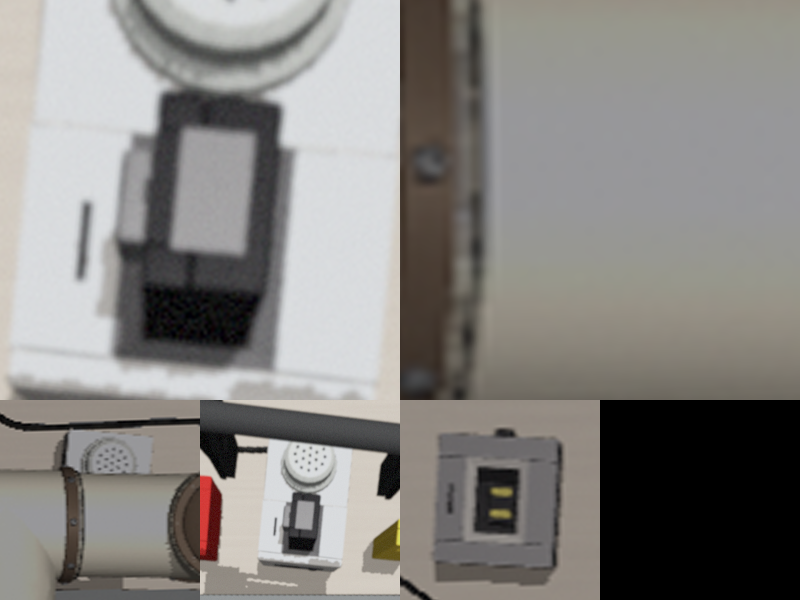

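The rectified view at z=125 mm puts the pack top centre at about (0.432, -0.168), yaw about -5°. Its size reads 31 x 48 mm, which fits the given 32 x 50. Now I'll align over it and partly descend.

Call:
move_arm:
  series:
    - [[0,0,-0.34],[0,0,0],1]
    - [[0,0,0],[-0.0196,-0.0148,0],1]
    - [[0,0,0],[0,0,0.066],1]
    - [[0,0,0],[0,0,0.066],1]
    - [[0,0,0],[0,0,0.066],1]
    - [[0,0,0],[0,0,0],1]
    - [[0,0,0],[0,0,0],1]

```text
time_s: 3.55
tcp_pos: [0.4287, -0.1736, 0.154]
ee_rot: [[-0.996, 0.088, -0.0], [0.088, 0.996, -0.001], [0.0, -0.001, -1.0]]
wrist_force: [0.3, 0.3, 0.5]
gripper_width: 1.003
gripper_force: 0.0
```

Run:
```python
from h import *
w=cap('wrist'); s=r.sense(); print(s['tcp_pos'],np.round(s['ee_rot'],4),s['wrist_force'],s['time_s'])
z=warp(w,.432,-.168,.125,.05,.00025)[:,:,::-1].copy(); z[:,200]=(0,0,255); z[200]=(0,0,255)
cv2.imwrite('pics/w2.png',np.hstack([z,cv2.resize(w['img'][:,:,::-1],(400,300))[:300].copy() if 0 else cv2.copyMakeBorder(cv2.resize(w['img'][:,:,::-1],(400,300)),0,100,0,0,0)]))
```

```text
[ 0.42946193 -0.1734161   0.1549315 ] [[-9.961e-01  8.780e-02  2.100e-03]
 [ 8.780e-02  9.961e-01 -1.000e-03]
 [-2.200e-03 -8.000e-04 -1.000e+00]] [ 0.06151301 -0.72523145  0.53171941] 3.6
```

View pics/w2.png

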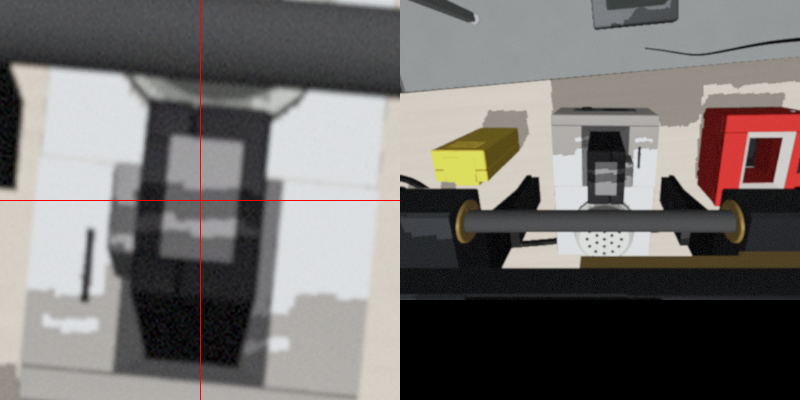

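The pack's top centre still reads (0.432, -0.1684), so the TCP needs about +3 mm in x and +5.6 mm in y. I'll correct that and descend.

Call:
move_arm:
  series:
    - [[0,0,0],[-0.0046,0.0116,0],1]
    - [[0,0,0],[0,0,0],1]
    - [[0,0,0],[0,0,0.034],1]
    - [[0,0,0],[0,0,0.034],1]
    - [[0,0,0],[0,0,0.034],1]
    - [[0,0,0],[0,0,0.034],1]
    - [[0,0,0],[0,0,0],1]
    - [[0,0,0],[0,0,0],1]
    - [[0,0,0],[0,0,0],1]

```text
time_s: 4.5
tcp_pos: [0.432, -0.1669, 0.0868]
ee_rot: [[-0.996, 0.087, 0.003], [0.087, 0.996, -0.0], [-0.003, -0.0, -1.0]]
wrist_force: [-0.1, 0.3, -0.2]
gripper_width: 1.002
gripper_force: 0.0
```

Call:
move_arm:
  series:
    - [[0,0,0],[0,-0.001,0],0.5]
    - [[0,0,0],[0,0,0],0.5]
    - [[0,0,0],[0,0,0],0.5]
    - [[0,0,0],[0,0,0],0.5]
    - [[0,0,0],[0,0,0],0.5]

```text
time_s: 5.0
tcp_pos: [0.4309, -0.1674, 0.0856]
ee_rot: [[-0.996, 0.087, 0.0], [0.087, 0.996, 0.0], [-0.0, 0.0, -1.0]]
wrist_force: [-0.0, -0.6, -0.9]
gripper_width: 0.634
gripper_force: 0.0
```

Call:
move_arm:
  series:
    - [[0,0,0],[0,0,0],0.45]
    - [[0,0,0],[0,0,0],0.4]
    - [[0,0,0],[0,0,0],0.35]
    - [[0,0,0],[0,0,0],0.35]
    - [[0,0,0],[0,0,0],0.3]
    - [[0,0,0],[0,0,0],0.3]
    - [[0,0,0],[0,0,0],0.3]

```text
time_s: 5.7
tcp_pos: [0.4308, -0.1676, 0.0855]
ee_rot: [[-0.996, 0.087, -0.0], [0.087, 0.996, -0.0], [0.0, -0.0, -1.0]]
wrist_force: [-0.0, -1.5, -0.3]
gripper_width: 0.365
gripper_force: 30.0
```

Call:
move_arm:
  series:
    - [[0,0,0],[0,0,0],0]
    - [[0,0,0],[0,0,-0.004],0]
    - [[0,0,0],[0,0,-0.004],0]
    - [[0,0,0],[0,0,-0.004],0]
    - [[0,0,0],[0,0,0],0]

```text
time_s: 6.2
tcp_pos: [0.4304, -0.1675, 0.0917]
ee_rot: [[-0.996, 0.087, -0.001], [0.087, 0.996, -0.0], [0.001, -0.0, -1.0]]
wrist_force: [-1.1, -2.8, -0.2]
gripper_width: 0.367
gripper_force: 30.0
```

Call:
move_arm:
  series:
    - [[0,0,0],[0,0,-0.01],0]
    - [[0,0,0],[0,0,-0.01],0]
    - [[0,0,0],[0,0,-0.015],0]
    - [[0,0,0],[0,0,-0.02],0]
    - [[0,0,0],[0,0,-0.02],0]
    - [[0,0,0],[0,0,-0.02],0]
    - [[0,0,0],[0,0,-0.03],0]
    - [[0,0,0],[0,0,-0.04],0]
    - [[0,0,0],[0,0,-0.05],0]
    - [[0,0,0],[0,0,0],0]
    - [[0,0,0],[0,0,0],0]
    - [[0,0,0],[0,0,0],0]

```text
time_s: 7.4
tcp_pos: [0.4301, -0.167, 0.1981]
ee_rot: [[-0.996, 0.087, -0.002], [0.087, 0.996, 0.001], [0.002, 0.001, -1.0]]
wrist_force: [0.1, 0.8, -3.1]
gripper_width: 0.368
gripper_force: 30.0
```

Run:
```python
from h import *
w=cap('wrist'); s=r.sense(); t=cap('scene'); print(s['tcp_pos'],np.round(s['ee_rot'],4),s['wrist_force'],s['gripper_width'],s['time_s'])
cv2.imwrite('pics/w3.png',np.hstack([cv2.resize(t['img'][110:290,230:430],(400,360)),cv2.copyMakeBorder(cv2.resize(w['img'],(400,300)),0,60,0,0,0)])[:,:,::-1])
```

```text
[ 0.43009567 -0.16711633  0.19793731] [[-9.962e-01  8.720e-02 -2.300e-03]
 [ 8.720e-02  9.962e-01  6.000e-04]
 [ 2.400e-03  4.000e-04 -1.000e+00]] [ 0.14983427 -0.11259747 -1.87770597] 0.3659395608868025 7.45
```

View pics/w3.png

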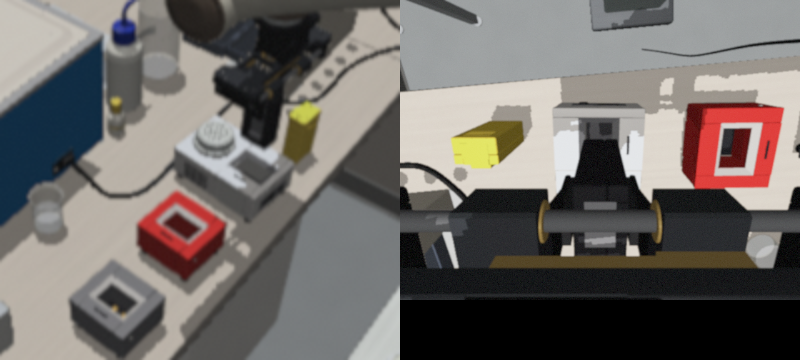

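The pack is out and held upright in the gripper, seen in the scene crop at (258,120). I'll move towards the charger, stopping about 9 cm short so the wrist camera can see the well.

Call:
move_arm:
  series:
    - [[0,0,0],[0,0.04,0],0]
    - [[0,0,0],[0,0.08,0],0]
    - [[0,0,0],[0,0.09,0],0]
    - [[0,0,0],[0,0.09,0],0]
    - [[0,0,0],[0,0.09,0],0]
    - [[0,0,0],[0,0.07,0],0]
    - [[0,0,0],[0,0.04,0],0]
    - [[0,0,0],[0,0,0],0]
    - [[0,0,0],[0,0,0],0]
    - [[0,0,0],[0,0,0],0]
    - [[0,0,0],[0,0,0],0]

```text
time_s: 8.6
tcp_pos: [0.4525, 0.0806, 0.1988]
ee_rot: [[-0.996, 0.089, -0.001], [0.089, 0.996, -0.0], [0.001, -0.0, -1.0]]
wrist_force: [-0.6, -0.8, -1.7]
gripper_width: 0.364
gripper_force: 30.0
```

Run:
```python
from h import *
w=cap('wrist'); s=r.sense(); t=cap('top'); print(s['tcp_pos'],np.round(s['ee_rot'],4),s['time_s'])
for n,c in (('wrist',w),('top',t)):
    for d in r.pinpoint('charger_mouth',n)[:2]: print(n,round(d['score'],2),d['centre'],np.round(atz(c,d['centre'],.07),4))
a=[]
for c in (w,t):
    z=warp(c,.447,.172,.07,.06,.0003)[:,:,::-1].copy(); z[200,::4]=(0,0,255); z[::4,200]=(0,0,255); a.append(z)
cv2.imwrite('pics/w4.png',np.hstack(a))
```

```text
[0.45254449 0.08071898 0.19895633] [[-9.961e-01  8.860e-02 -3.000e-04]
 [ 8.860e-02  9.961e-01 -2.000e-04]
 [ 3.000e-04 -2.000e-04 -1.000e+00]] 8.65
wrist 0.86 [384.9, 182.3] [0.445  0.1728 0.07  ]
wrist 0.69 [189.3, 209.4] [0.4543 0.001  0.07  ]
top 0.64 [292.4, 247.9] [0.4485 0.0032 0.07  ]
```

View pics/w4.png

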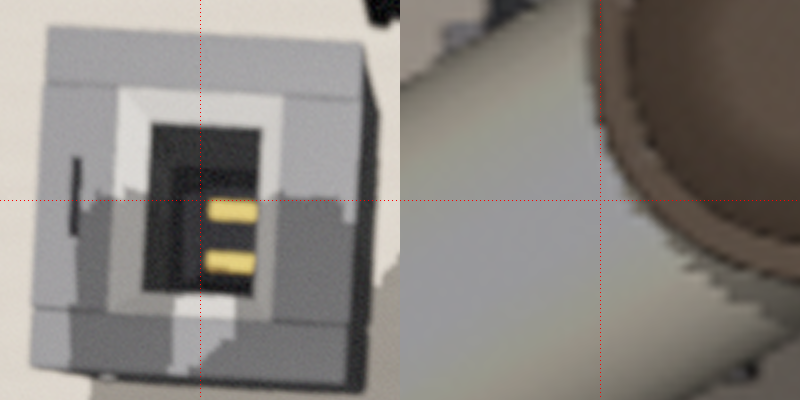

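The rectified view fits: the charger top reads 94 x 102 mm, the mouth centre is at about px (196,205), i.e. (0.4456, 0.1731), yaw -2.85°, and the bar is on the +y side at (76,195). Now I'll move over it.

Call:
move_arm:
  series:
    - [[0,0,-0.39],[0,0,0],0]
    - [[0,0,0],[0.004,0.03,0],0]
    - [[0,0,0],[0.006,0.05,0],0]
    - [[0,0,0],[0.008,0.055,0],0]
    - [[0,0,0],[0.008,0.05,0],0]
    - [[0,0,0],[0,0,0],0]
    - [[0,0,0],[0,0,0.04],0]
    - [[0,0,0],[0,0,0.04],0]
    - [[0,0,0],[0,0,0],0]
    - [[0,0,0],[0,0,0],0]
    - [[0,0,0],[0,0,0],0]
    - [[0,0,0],[0,0,0],0]

```text
time_s: 10.0
tcp_pos: [0.4448, 0.1749, 0.1602]
ee_rot: [[-0.999, 0.048, 0.002], [0.048, 0.999, 0.001], [-0.002, 0.001, -1.0]]
wrist_force: [-0.2, -0.3, -2.0]
gripper_width: 0.362
gripper_force: 30.0
```

Run:
```python
from h import *
w=cap('wrist','w5'); s=r.sense(); print(s['tcp_pos'],np.round(s['ee_rot'],4),s['wrist_force'],s['time_s'])
d=np.array([.4441,.1739])-s['tcp_pos'][:2]; R=np.array(s['ee_rot']); print(R[:2,0]@d/.5,R[:2,1]@d/.5)
```

```text
[0.44468498 0.17487022 0.16001044] [[-0.9988  0.0483  0.0016]
 [ 0.0483  0.9988  0.0012]
 [-0.0015  0.0013 -1.    ]] [-1.04852012  0.19148131 -1.44369467] 10.05
0.0010748621098099545 -0.0019946903944067763
```

View pics/w5.png

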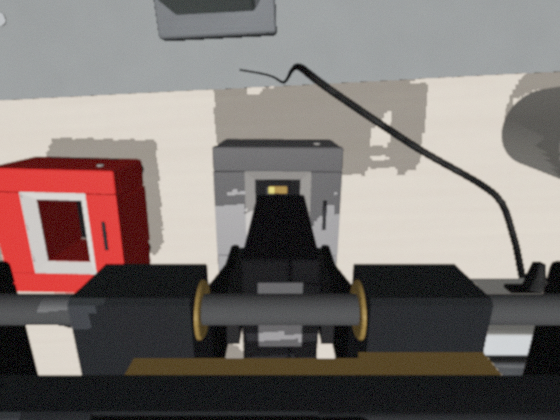

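The picture shows the pack over the grey well, its foot's near edge spanning about (255..305, 195), with the bar at (323,212) on the tab side. I'll check that foot edge against the prediction.

Run:
```python
from h import *
w=cap('wrist'); s=r.sense(); R=np.array(s['ee_rot']); p=np.array(s['tcp_pos']); print(p)
for zf in (.0995,):
  for xo,yo in ((-25,-16),(-25,16)):
    q=p+R@np.array([-(1.5+xo)/1e3,(yo-.7)/1e3,0]); q[2]=zf; print(np.round(proj(w,q),1))
g=cv2.cvtColor(w['img'],cv2.COLOR_RGB2GRAY); print(g[203,240:325:1]); print(g[186:206,262])
```

```text
[0.44456101 0.17482582 0.15984576]
[253.3 193.5]
[301.5 193.4]
[116 126 128 130 127 136 144 153 154 153 153 153 154 149 132  89  47  16
  17  16  17  12  14  20  13   6  22  16  14  13  17  21  15  21   6  24
  14  15  24  22   4  18  10  19  14  18  29   9  18  18  21  22  11   1
   5   5   7   7   7  14  13  24  25   2  34  71 118 147 153 150 135 118
 112 110 109 110 108 107 111 110 110 105  93  65  49]
[44 38 33 42 41 40 41 29 32 25 15 19 21 19 24 15 11 14 22 18]
```

The pack sits about 1.7 mm further to +y than planned, relative to the well in the same picture. I'll shift -2.6 mm in y and lower to just above the rim.

Call:
move_arm:
  series:
    - [[0,0,0],[0.001,-0.005,0],0]
    - [[0,0,0],[0,0,0.025],0]
    - [[0,0,0],[0,0,0.025],0]
    - [[0,0,0],[0,0,0.008],0]
    - [[0,0,0],[0,0,0.008],0]
    - [[0,0,0],[0,0,0],0]
    - [[0,0,0],[0,0,0],0]

```text
time_s: 10.8
tcp_pos: [0.4438, 0.1724, 0.1265]
ee_rot: [[-0.999, 0.048, 0.001], [0.048, 0.999, 0.0], [-0.001, 0.0, -1.0]]
wrist_force: [0.2, -0.7, -1.1]
gripper_width: 0.366
gripper_force: 30.0
```

Call:
move_arm:
  series:
    - [[0,0,0],[0,0,0.006],0]
    - [[0,0,0],[0,0,0.006],0]
    - [[0,0,0],[0,0,0.006],0]
    - [[0,0,0],[0,0,0],0]

```text
time_s: 11.2
tcp_pos: [0.4432, 0.172, 0.1165]
ee_rot: [[-0.999, 0.048, -0.001], [0.048, 0.999, -0.001], [0.001, -0.001, -1.0]]
wrist_force: [0.7, -0.3, -1.6]
gripper_width: 0.363
gripper_force: 30.0
```

Call:
move_arm:
  series:
    - [[0,0,0],[0,0,0.005],0]
    - [[0,0,0],[0,0,0.005],0]
    - [[0,0,0],[0,0,0.005],0]
    - [[0,0,0],[0,0,0.005],0]
    - [[0,0,0],[0,0,0.005],0]
    - [[0,0,0],[0,0,0.005],0]
    - [[0,0,0],[0,0,0],0]

```text
time_s: 11.9
tcp_pos: [0.4433, 0.172, 0.1016]
ee_rot: [[-0.999, 0.048, -0.001], [0.048, 0.999, -0.001], [0.001, -0.001, -1.0]]
wrist_force: [0.3, -0.7, -2.4]
gripper_width: 0.364
gripper_force: 30.0
```

Call:
move_arm:
  series:
    - [[0,0,0],[0,0,0.002],0]
    - [[0,0,0],[0,0,0.002],0]
    - [[0,0,0],[0,0,0],0]

```text
time_s: 12.2
tcp_pos: [0.4435, 0.1721, 0.1]
ee_rot: [[-0.999, 0.048, -0.0], [0.048, 0.999, -0.0], [0.0, -0.0, -1.0]]
wrist_force: [-0.0, -0.2, -1.7]
gripper_width: 0.36
gripper_force: 30.0
```

Call:
move_arm:
  series:
    - [[0,0,0],[0,0,0.002],0]
    - [[0,0,0],[0,0,0.002],0]
    - [[0,0,0],[0,0,0],0]

```text
time_s: 12.5
tcp_pos: [0.4434, 0.1721, 0.0979]
ee_rot: [[-0.999, 0.048, -0.0], [0.048, 0.999, -0.0], [0.0, -0.0, -1.0]]
wrist_force: [-0.5, 0.2, -1.8]
gripper_width: 0.367
gripper_force: 30.0
```

Call:
move_arm:
  series:
    - [[0,0,0],[0,0,0.002],0]
    - [[0,0,0],[0,0,0.002],0]
    - [[0,0,0],[0,0,0],0]

```text
time_s: 12.8
tcp_pos: [0.4434, 0.1721, 0.0959]
ee_rot: [[-0.999, 0.048, -0.0], [0.048, 0.999, -0.0], [0.0, -0.0, -1.0]]
wrist_force: [0.2, 0.7, -1.6]
gripper_width: 0.362
gripper_force: 30.0
```

Call:
move_arm:
  series:
    - [[0,0,0],[0,0,0.002],0]
    - [[0,0,0],[0,0,0.001],0]
    - [[0,0,0],[0,0,0],0]

```text
time_s: 13.1
tcp_pos: [0.4435, 0.1721, 0.0944]
ee_rot: [[-0.999, 0.048, -0.0], [0.048, 0.999, -0.0], [0.0, -0.0, -1.0]]
wrist_force: [0.4, -0.0, -2.1]
gripper_width: 0.359
gripper_force: 30.0
```

Call:
move_arm:
  series:
    - [[0,0,0],[0,0,0.002],0]
    - [[0,0,0],[0,0,0.001],0]
    - [[0,0,0],[0,0,0],0]

```text
time_s: 13.4
tcp_pos: [0.4435, 0.1722, 0.0929]
ee_rot: [[-0.999, 0.048, -0.0], [0.048, 0.999, -0.0], [0.0, -0.0, -1.0]]
wrist_force: [0.4, 0.3, -2.6]
gripper_width: 0.363
gripper_force: 30.0
```

Call:
move_arm:
  series:
    - [[0,0,0],[0,0,0.002],0]
    - [[0,0,0],[0,0,0.001],0]
    - [[0,0,0],[0,0,0],0]

```text
time_s: 13.7
tcp_pos: [0.4435, 0.1721, 0.0915]
ee_rot: [[-0.999, 0.048, -0.0], [0.048, 0.999, -0.0], [0.0, -0.0, -1.0]]
wrist_force: [-0.2, -0.4, -2.1]
gripper_width: 0.366
gripper_force: 30.0
```

Call:
move_arm:
  series:
    - [[0,0,0],[0,0,0.002],0]
    - [[0,0,0],[0,0,0.001],0]
    - [[0,0,0],[0,0,0],0]

```text
time_s: 14.0
tcp_pos: [0.4435, 0.1721, 0.0899]
ee_rot: [[-0.999, 0.048, -0.0], [0.048, 0.999, -0.0], [0.0, -0.0, -1.0]]
wrist_force: [0.6, 0.3, -1.3]
gripper_width: 0.366
gripper_force: 30.0
```

Call:
move_arm:
  series:
    - [[0,0,0],[0,0,0.002],0]
    - [[0,0,0],[0,0,0.001],0]
    - [[0,0,0],[0,0,0],0]

```text
time_s: 14.3
tcp_pos: [0.4435, 0.1722, 0.0885]
ee_rot: [[-0.999, 0.048, -0.0], [0.048, 0.999, -0.0], [0.0, -0.0, -1.0]]
wrist_force: [-0.3, -0.3, -1.6]
gripper_width: 0.36
gripper_force: 30.0
```

Call:
move_arm:
  series:
    - [[0,0,0],[0,0,0.002],0]
    - [[0,0,0],[0,0,0.001],0]
    - [[0,0,0],[0,0,0],0]

```text
time_s: 14.6
tcp_pos: [0.4435, 0.1722, 0.087]
ee_rot: [[-0.999, 0.048, -0.0], [0.048, 0.999, -0.0], [0.0, -0.0, -1.0]]
wrist_force: [0.7, 0.2, -2.1]
gripper_width: 0.366
gripper_force: 30.0
```

Call:
move_arm:
  series:
    - [[0,0,0],[0,0,0.002],0]
    - [[0,0,0],[0,0,0.001],0]
    - [[0,0,0],[0,0,0],0]

```text
time_s: 14.9
tcp_pos: [0.4436, 0.1722, 0.0859]
ee_rot: [[-0.999, 0.048, 0.0], [0.048, 0.999, 0.0], [-0.0, 0.0, -1.0]]
wrist_force: [-0.5, 0.8, 1.7]
gripper_width: 0.363
gripper_force: 30.0
```

Call:
move_arm:
  series:
    - [[0,0,0],[0,0,0.002],0]
    - [[0,0,0],[0,0,0.001],0]
    - [[0,0,0],[0,0,0],0]

```text
time_s: 15.2
tcp_pos: [0.4437, 0.1722, 0.0845]
ee_rot: [[-0.999, 0.048, 0.0], [0.048, 0.999, -0.0], [-0.0, 0.0, -1.0]]
wrist_force: [-1.9, -0.4, 5.2]
gripper_width: 0.363
gripper_force: 30.0
```

Contact has begun. The plate force is about 3.6 N and then 7.1 N, following 3 N/mm over a baseline of -1.9 N.

Call:
move_arm:
  series:
    - [[0,0,0],[0,0,0.001],0]
    - [[0,0,0],[0,0,0.001],0]
    - [[0,0,0],[0,0,0],0]
    - [[0,0,0],[0,0,0],0]

```text
time_s: 15.6
tcp_pos: [0.4437, 0.1722, 0.0838]
ee_rot: [[-0.999, 0.048, 0.0], [0.048, 0.999, -0.0], [-0.0, 0.0, -1.0]]
wrist_force: [-2.9, -1.4, 7.1]
gripper_width: 0.361
gripper_force: 30.0
```

Call:
move_arm:
  series:
    - [[0,0,0],[0,0,0.001],0]
    - [[0,0,0],[0,0,0.001],0]
    - [[0,0,0],[0,0,0.0005],0]
    - [[0,0,0],[0,0,0],0]
    - [[0,0,0],[0,0,0],0]

```text
time_s: 16.1
tcp_pos: [0.4438, 0.1722, 0.083]
ee_rot: [[-0.999, 0.048, 0.001], [0.048, 0.999, -0.0], [-0.001, -0.0, -1.0]]
wrist_force: [-2.5, -0.2, 9.3]
gripper_width: 0.361
gripper_force: 30.0
```

Call:
move_arm:
  series:
    - [[0,0,0],[0,0,0.001],0]
    - [[0,0,0],[0,0,0.0005],0]
    - [[0,0,0],[0,0,0],0]
    - [[0,0,0],[0,0,0],0]

```text
time_s: 16.5
tcp_pos: [0.4438, 0.1722, 0.0825]
ee_rot: [[-0.999, 0.048, 0.001], [0.048, 0.999, -0.0], [-0.001, 0.0, -1.0]]
wrist_force: [-4.1, -0.9, 11.2]
gripper_width: 0.364
gripper_force: 30.0
```

About 13 N on the plate (~4 mm). Letting go.

Call:
move_arm:
  series:
    - [[0,0,0],[0,0,0],0.8]
    - [[0,0,0],[0,0,0],0.8]
    - [[0,0,0],[0,0,0],0.8]
    - [[0,0,0],[0,0,0],0.8]
    - [[0,0,0],[0,0,0],0.8]
    - [[0,0,0],[0,0,0],0.8]
    - [[0,0,0],[0,0,0],0.8]

```text
time_s: 17.2
tcp_pos: [0.4434, 0.1719, 0.0808]
ee_rot: [[-0.999, 0.048, -0.001], [0.048, 0.999, -0.0], [0.0, -0.001, -1.0]]
wrist_force: [-0.1, 0.1, -0.1]
gripper_width: 0.794
gripper_force: 0.0
```

Run:
```python
from h import *
w=cap('wrist'); s=r.sense(); t=cap('scene'); print(s['tcp_pos'],s['wrist_force'],s['gripper_width'],s['time_s'])
cv2.imwrite('pics/w6.png',np.hstack([cv2.resize(t['img'][180:300,230:350],(400,400)),cv2.copyMakeBorder(cv2.resize(w['img'],(400,300)),0,100,0,0,0)])[:,:,::-1])
```

```text
[0.44347138 0.17202543 0.08084436] [ 0.47580533  0.17388838 -1.08487778] 0.7954454394203209 17.25
```

View pics/w6.png

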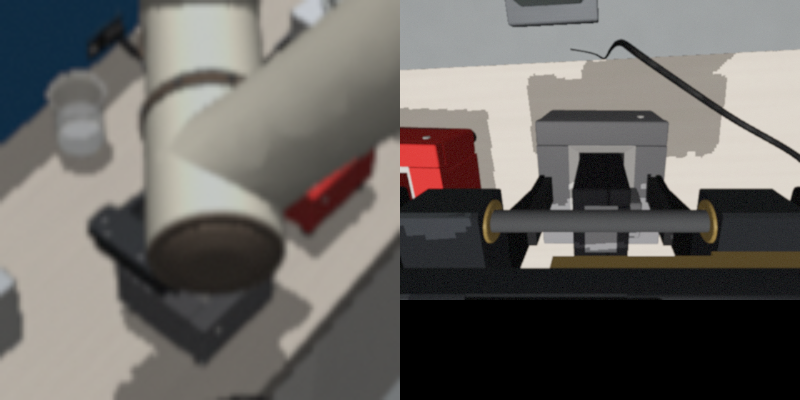

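The fingers are open and the pack stands in the well. I'll retract upward and check the pack's height and tab.

Call:
move_arm:
  series:
    - [[0,0,0],[0,0,-0.02],1]
    - [[0,0,0],[0,0,-0.04],1]
    - [[0,0,0],[0,0,-0.06],1]
    - [[0,0,0],[0,0,-0.08],1]
    - [[0,0,0],[0,0,-0.08],1]
    - [[0,0,0],[0,0,-0.06],1]
    - [[0,0,0],[0,0,0],1]
    - [[0,0,0],[0,0,0],1]
    - [[0,0,0],[0,0,0],1]

```text
time_s: 18.2
tcp_pos: [0.4428, 0.1718, 0.2502]
ee_rot: [[-0.999, 0.048, -0.002], [0.048, 0.999, -0.001], [0.002, -0.001, -1.0]]
wrist_force: [-0.3, 0.3, -0.3]
gripper_width: 1.003
gripper_force: 0.0
```

Run:
```python
from h import *
w=cap('wrist'); s=r.sense(); print(s['tcp_pos'],s['time_s'])
for t,z in (('pack_center',.072),('tab_button',.103)):
    for d in r.pinpoint(t,'wrist')[:2]: print(t,round(d['score'],2),np.round(d['centre'],1),np.round(atz(w,d['centre'],z),4))
y,x=np.array([.0483,.9988,0]),np.array([.9988,-.0483,0])
im=w['img'][:,:,::-1].copy(); C=np.array([.4453,.1722,0])   # predicted outlines: latched pack top (z~.122) and button face (tab out)
P=lambda pts:np.int32(np.round([np.array(proj(w,q))*16 for q in pts])).reshape(-1,1,2)
im=cv2.resize(im[120:300,180:400],None,fx=3.2,fy=3.2,interpolation=cv2.INTER_CUBIC)
def dr(pts,col):
    q=np.int32([(np.array(proj(w,p))-[180,120])*3.2 for p in pts]); cv2.polylines(im,[q],True,col,1)
T=.122
dr([C+a*.025*x+b*.016*y+[0,0,T] for a,b in((1,1),(1,-1),(-1,-1),(-1,1))],(0,0,255))
dr([C+a*.012*x+.024*y+[0,0,T-.019+b*.011] for a,b in((1,1),(1,-1),(-1,-1),(-1,1))],(0,255,0))
cv2.imwrite('pics/w7.png',im)
```

```text
[0.44285744 0.17170141 0.24995403] 18.25
tab_button 0.47 [309.2 198.8] [0.4484 0.1995 0.103 ]
```

View pics/w7.png

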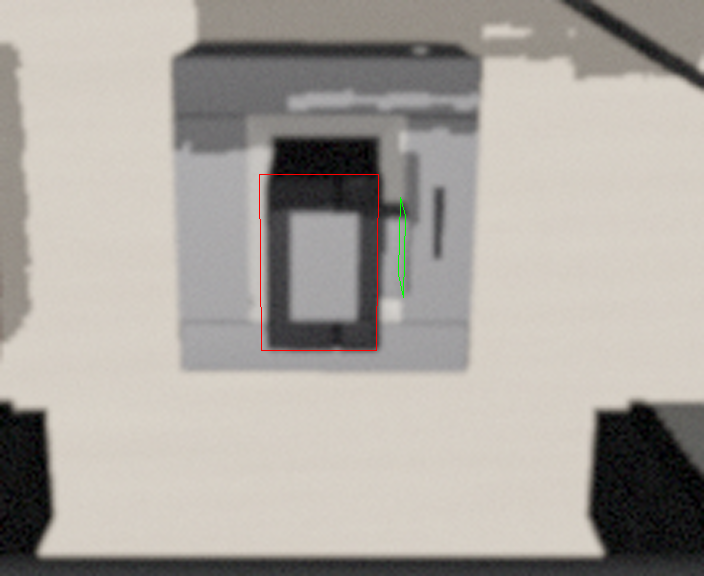

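The tab is sprung out: its button stands about 8 mm proud at crop (395,255). It can only do that with the hook under the ledge. The pack is upright at the predicted height, so I'm handing in.

```bash
python3 -c "
from station import r
print(r.finish_job())"
```

```text
the job is handed in; nothing more can be done
None
```

The pack is in the grey charger's well, pressed to about 13 N on the contacts and released with its tab sprung out, so I take it as latched; I handed the job in at about 18 s, and no verdict was returned.

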